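# Lever a stuck chamber lid off its seal and hold it ajar

## Task

The lid of the grey dry-storage chamber has stuck to its rubber gasket. Take the lever bar with the orange grip out of its stand, slide it all the way down into the steel socket tube on the blue lid, then use the bar to lever the lid back toward its hinge until the seal lets go, and finish while still holding the bar so that the lid stays steady about 12 degrees open. Leave the bar pushed well down in its socket, never let the lid fly open past 24 degrees, touch the chamber and its lid only with the bar at the end, and do not disturb the paint tin or the small carton.

Things in the scene. Friction and masses are not known exactly. Their poses are not given: they have to be found in the camera images.
- bar_grip (a point): Middle of the orange grip of the lever bar. The bar is 170 mm long and round: orange grip 27 mm in diameter over its top 81 mm, below it a dark collar 24 mm in diameter (6 mm high), then a steel shaft 16 mm in diameter with a rounded foot. This point lies on the bar's axis, 130 mm above its foot and 40 mm below its top; its z axis runs along the bar, upward. At the start the bar stands upright in the stand's tube with about 1 mm of play all round; weight about 2 N.
- bar_foot (a point): Centre of the foot (bottom end) of the lever bar. Slack in socket and grip lets the seated bar lean 0.05 to 0.2 rad before the lid starts to move.
- stand: Wooden stand 84 x 84 x 12 mm with an upright square dark steel tube (bore 18 x 18 mm, same flare) that holds the bar; fixed to the bench. Origin: centre of its underside. The tube is 44 mm tall on the base (top 56 mm above the bench); the bar's foot rests 12 mm above the bench.
- socket_mouth (a point): Centre of the open top of the steel socket tube on the blue lid; moves with the lid. The tube is square, 48 mm deep, bore 18 x 18 mm, 30 mm wide outside, its top 8 mm flared to a mouth about 24 mm wide (about 36 mm outside); at the start its mouth is 134 mm above the bench. Axes: z along the tube, upward and out of it; x points level toward the hinge side, y along the hinge.
- socket_floor (a point): Bottom of the socket tube, on the lid's top face, where the bar's foot comes to rest. Moves with the lid; axes as the mouth.
- lid_hinge (a point): Middle of the lid's level hinge line, at the edge of the chamber farther from the robot, 78 mm above the bench, 80 mm from the socket's axis. y axis along the hinge. Opening turns the lid, with the socket and bar, by a positive angle about this y axis: the bar's top leans in +x of the socket, over the hinge. The chamber is 160 x 170 x 70 mm, bolted down, with the blue lid on top (lid top 86 mm above the bench).
- lid (a joint): Opening angle of the lid in rad: 0 shut, grows as it opens. The seal resists hardest in the first 0.03 rad (10 to 20 N pushed level at the orange grip toward the hinge; pressing down on the bar makes it harder), then lets go suddenly; past 0.08 rad only the weight of lid and bar resists (3 to 8 N at the grip). Let go, the lid sinks back to about 0.07 rad or less.
- tin: Paint tin, 77 mm in diameter and height, loose; leave alone. Origin: centre of its underside.
- carton: Small white and blue carton, 50 x 91 x 56 mm, loose; leave alone. Origin: centre of its underside.
Things that resemble listed ones, but are neither listed nor needed, are in the scene too. What is meant by the part that bears bar_grip is not pink, and is the larger of those in its own colour.

How it is judged:
On the way, in this order (a step that is already met when the one before it is completed fails the run):
1. the bar is fully home in the lid's socket, lid still shut (z of bar_foot in the frame of socket_floor below 0.006 m and distance between bar_foot and socket_floor below 0.009 m and value of joint lid below 0.05 rad), for 0.2 s.
2. the seal is broken with the bar in the socket (value of joint lid above 0.1 rad and z of bar_foot in the frame of socket_floor below 0.018 m and distance between bar_foot and socket_floor below 0.02 m), for 0.1 s.
At the end, for the whole second after the job is handed in: The lid stands steady between 0.13 and 0.29 rad (7.5 to 16.5 degrees) open, moving slower than 0.05 rad/s; the bar is still in the socket with its foot within 18 mm of the bottom and gripped by the fingers (over 2 N); the arm and fingers do not touch the chamber or lid (value of joint lid between 0.13 and 0.29 rad and velocity of joint lid between -0.05 and 0.05 rad/s and z of bar_foot in the frame of socket_floor below 0.018 m and distance between bar_foot and socket_floor below 0.02 m and contact force between the fingers and bar above 2 N and contact force between each of the arm, the fingers and chamber below 0.5 N); the arm keeps its last pose, push and grip.
It fails at once if the lid flies open past 0.42 rad (24 degrees) (value of joint lid above 0.42 rad).
It fails at once if the tin or the small carton is moved more than 25 mm (distance of any of tin, carton from where it was at the start of the episode above 0.025 m).
It also fails if it takes over 48 s, if anything falls off the work surface, if the arm or the gripper's body presses on something with over 40 N, if the wrist force passes 120 N, or if a joint passes its speed limit or range.

## Robot

A 6-joint arm with a two-finger parallel gripper is mounted at the origin on the work surface; the furniture and walls round the work are solid. World frame = base frame: x ahead of the robot, y to its left, z up, the work surface at z = 0. Lengths are in m, angles in rad, forces in N, time in s.
With the tool pointing down it reaches from about 0.3 to 0.75 m from the base axis. Payload 8.5 kg.
Tool frame: the origin (TCP) lies at the very end of the fingers, on their centre line; the grasp point (between the pads) lies 19 mm behind it; z points along the fingers, y is the direction in which the jaws open and shut (so a half turn about z gives the same grasp; the last joint's range is limited). The gripper opens to 85 mm and grips with 20 to 120 N. Pads are 22 mm wide; open, the fingers measure 114 mm over their backs; the gripper's body (76 mm by 85 mm) begins 54 mm behind the grasp point. The pads swing forward as they close: fully open they stand 13 mm farther back than shut.
Start: joints at [-1.543, 0.381, 1.297, -0, 1.464, -0.215], TCP at [0.132, -0.534, 0.204] pointing down, gripper open.
Joint ranges: [-3.11, 3.11], [-0.89, 2.33], [0.22, 2.48], [-1.42, 4.56], [0.17, 2.85], [-2.88, 2.88]. Speed limits (rad/s): [2.39, 2.39, 3.14, 3.14, 3.14, 3.14].

## Interface

Orientations are given as a 3x3 rotation matrix whose columns are the frame's x, y, z axes.
In Python, from bench import * gives the robot as it stands.
- The arm moves only by the tool move_arm, never from a script. Its argument "rows" is a list of rows, each a list of 3 entries, a list of its own where there are three numbers: the shift along the world's x, y, z in mm, then the turn, a rotation vector about the world's x, y, z in rad, then the closure in counts, from 0 (fully open) to 255 (shut). In form: [[[dx, dy, dz], [wx, wy, wz], grip], ...]. A call has exactly 5 rows; each row shifts and turns the pose as measured when the row begins; what a row does not reach is not made up. A row lasts 1/10 s, in which the tool goes at most 50 mm and 8.59 degrees, less where a joint would pass 70% of its speed; a pose out of reach is approached as far as the arm can. A call is refused whole if a number of a shift passes 50 or a number of a turn 0.15, either way. A call with a gripper value outside its range is refused whole. The fingers move at their own pace and stop on an object; "force" is the grip in N (left out, the last holds). Time passes only in rows, so rows that do not move let the fingers close, or fill a call up. It gives the time, the measured TCP pose, the force and the opening at its end, in the units of the state.
- get_obs(): the state, without advancing time (a new reading comes with each control period).
- read_camera(name): name is "scene" or "top"; returns a dict with "color" (400x640x3 uint8, blue, green, red), "range_z" (400x640 float32, m along the optical axis (not along the pixel's ray), 0 where there is no reading), "fx", "fy", "cx", "cy" (pixels), "origin" and "rotation" of the camera in the world. Camera axes: x right, y up, looking along -z (the intrinsics and any distortion apply to the point x, -y, -z); pixel columns grow to the right and rows downward; lengths in m; the calibration is good to about 2 mm. A picture is of the moment at which its call begins.
- job_done(): hands the job in, once; it reports no verdict.
Trained networks look in the newest picture that a camera, given by its name, has taken for a name from the list of things; names that differ only in an ending like _2 or _b are one class to them, and where a whole thing is asked for, a point or a joint stands for the part that bears it (a point fixed in the world has none). Each returns a list of dicts, best first, with "score" (0 to 1); they miss things now and then, are a little off and sometimes report something else, mostly with a low value. They report only what shows in the picture. A call takes as long as a camera call. They do not tell look-alikes from the thing itself.
- boxes_of(query, camera): "bbox" ([left, top, width, height] in pixels, round what is visible of it).
- mark_of(query, camera): "uv" ([column, row] in pixels: a listed point, or the origin of a listed thing).
The state is a dict: "time_s": time; "qpos": joint angles; "qd": joint speeds; "joint_efforts": joint torques, N m; "eef_pos": TCP position; "tcp_rot": TCP orientation; "force": force on the tool from outside, world axes, zero at the start; "torque": the same for the moment, N m; "finger_gap": finger opening in m.
Only numpy, scipy, OpenCV 4.12 (cv2) and the standard library are available. Lean on these libraries where they do the work, as an engineer would, in place of code of your own. Each camera call takes 0.05 s, during which the arm holds its last target.

## Working session

There is one attempt and no reset: what is moved stays moved. The work goes in short steps, Python scripts to look and compute and a tool call to move; the robot and the scene stay as the last step left them, time stands still between calls to the robot, and variables do not carry over. Pictures are saved under pics/ and viewed, and the job is handed in when it is done.

Besides the shell and the picture viewer there is one more tool, called after "Request:" as name([rows], argument=value, ...), one row to a line, values as JSON. move_arm: Moves the arm, as the interface text tells. Its arguments: {"type":"object","properties":{"rows":{"type":"array"},"force":{"type":"number"}},"required":["rows"]}

```bash
ls; mkdir -p pics
python3 - <<'E'
from bench import *
import cv2
o=get_obs();print({k:(v if not hasattr(v,'round') else v) for k,v in o.items()})
for c in ["scene","top"]:
    r=read_camera(c);cv2.imwrite(f"pics/{c}0.png",r["color"]);print(c,r["fx"],r["fy"],r["cx"],r["cy"],r["origin"],r["rotation"],[k for k in r])
    for q in ["bar_grip","socket_mouth","stand","tin","carton","lid_hinge"]:
        print(q,[(round(m["score"],2),[round(float(x)) for x in m["uv"]]) for m in mark_of(q,c)[:4]],[(round(m["score"],2),[round(float(x)) for x in m["bbox"]]) for m in boxes_of(q,c)[:4]])
E
```

```text
pics
{'time_s': 0.0, 'qpos': array([-1.54327133e+00,  3.81235161e-01,  1.29828429e+00,  3.76655902e-05,
        1.46358064e+00, -2.15293585e-01]), 'qd': array([-0.00100215, -0.00117367, -0.00010561, -0.00058118,  0.00105185,
       -0.0013774 ]), 'joint_efforts': array([ 3.32990203e-04, -4.48455226e+01, -2.31273848e+01, -1.54246841e-04,
        4.86879260e-03,  6.78769148e-07]), 'eef_pos': array([ 0.13224412, -0.53352263,  0.20328284]), 'tcp_rot': array([[ 9.70665109e-01,  2.40435535e-01, -4.05182188e-06],
       [ 2.40435267e-01, -9.70664004e-01,  1.50789604e-03],
       [ 3.58618832e-04, -1.46463627e-03, -9.99998863e-01]]), 'force': array([ 0.91108887, -0.68440024, -0.81831699]), 'torque': array([ 0.0064139 , -0.03348805,  0.00807238]), 'finger_gap': 0.085166652645428}
scene 376.766549129458 376.766549129458 321.2820497234915 202.03526984436124 [-0.13597171  0.40538282  0.5945606 ] [[-0.45572207  0.48213401 -0.74824073]
 [-0.88981308 -0.26890484  0.36867719]
 [-0.02345374  0.83380872  0.55155502]] ['color', 'range_z', 'fx', 'fy', 'cx', 'cy', 'origin', 'rotation']
bar_grip [(0.79, [
[... 430 characters left out ...]
5988000154924 406.35988000154924 321.20703208761836 198.44448096099055 [0.33311035 0.10332608 1.05510222] [[ 0.0066357   0.98153204 -0.19118269]
 [-0.9998443   0.00338635 -0.01731772]
 [-0.01635048  0.19126784  0.98140169]] ['color', 'range_z', 'fx', 'fy', 'cx', 'cy', 'origin', 'rotation']
bar_grip [(0.62, [375, 258]), (0.61, [239, 225]), (0.53, [370, 211]), (0.5, [414, 222])] [(0.72, [404, 214, 22, 15]), (0.53, [367, 209, 14, 10])]
socket_mouth [(0.66, [307, 209])] []
stand [(0.84, [405, 227])] [(0.95, [386, 210, 38, 39])]
tin [(0.87, [239, 224])] [(0.61, [215, 207, 39, 34])]
carton [(0.62, [408, 183])] [(0.75, [390, 164, 38, 28])]
lid_hinge [(0.68, [314, 180])] [(0.68, [268, 173, 83, 78])]
```

Run:
```python
import cv2
a=cv2.imread("pics/scene0.png")[140:320,190:450]
cv2.imwrite("pics/s0c.png",cv2.resize(a,None,fx=3,fy=3,interpolation=cv2.INTER_CUBIC))
a=cv2.imread("pics/top0.png")[140:310,190:450]
cv2.imwrite("pics/t0c.png",cv2.resize(a,None,fx=3,fy=3,interpolation=cv2.INTER_CUBIC))
```

```text
(no output)
```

View pics/s0c.png

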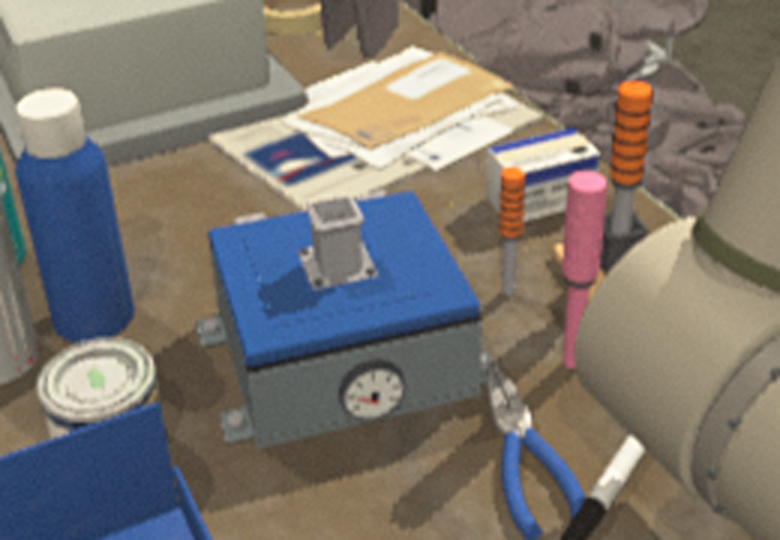

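View pics/t0c.png

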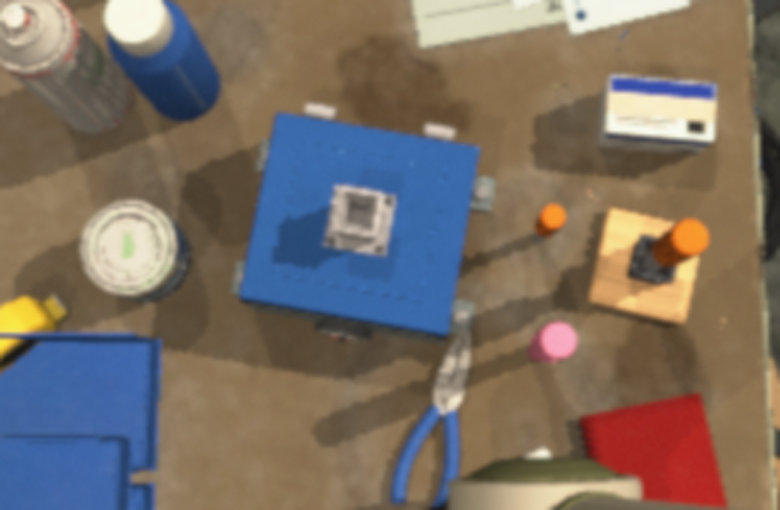

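View pics/scene0.png

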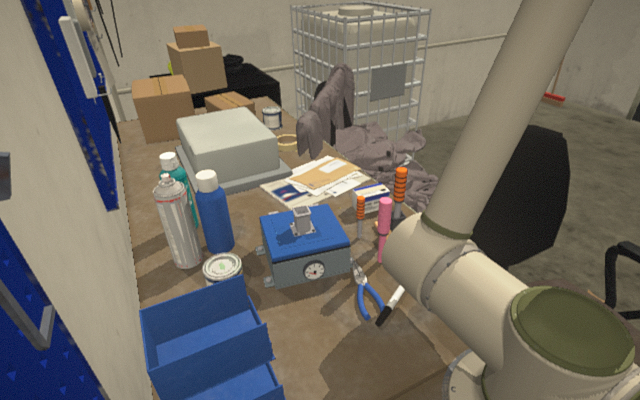

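View pics/top0.png

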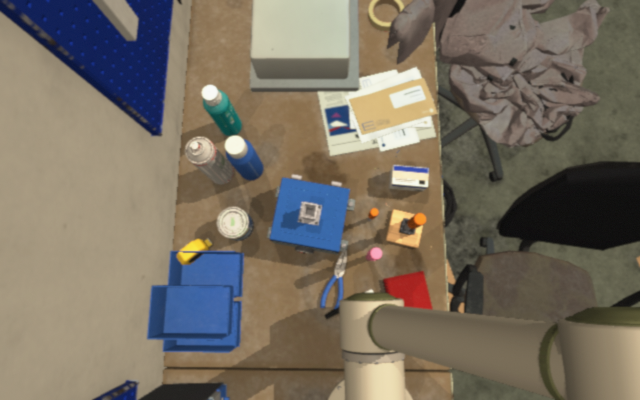

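The scene picture shows the larger orange-grip bar in the stand at about (401,186), with a small orange look-alike at (360,207), a pink one at (385,215), and the socket mouth at about (302,209). In the top picture the bar's top is at about (418,220), the socket mouth at (310,211), the carton at (410,178), the tin at (234,223), and the hinge tabs on the far (+x) lid edge.

```bash
cat > h.py <<'E'
from bench import *
import cv2, numpy as np
def cloud(r):
    z=r["range_z"];v,u=np.mgrid[0:z.shape[0],0:z.shape[1]]
    P=np.stack([(u-r["cx"])/r["fx"]*z,-(v-r["cy"])/r["fy"]*z,-z],-1)
    W=P@np.array(r["rotation"]).T+np.array(r["origin"]); W[z<=0]=np.nan
    return W
def ray(r,uv):
    d=np.array([(uv[0]-r["cx"])/r["fx"],-(uv[1]-r["cy"])/r["fy"],-1.]);return np.array(r["origin"]),np.array(r["rotation"])@d
def at_z(r,uv,z):
    o,d=ray(r,uv);return o+d*(z-o[2])/d[2]
def proj(r,p):
    c=np.array(r["rotation"]).T@(np.array(p)-np.array(r["origin"]));return r["cx"]+r["fx"]*c[0]/-c[2],r["cy"]-r["fy"]*c[1]/-c[2]
def tri(a,b):
    (o1,d1),(o2,d2)=a,b;A=np.stack([d1,-d2],1);s=np.linalg.lstsq(A,o2-o1,rcond=None)[0]
    p,q=o1+s[0]*d1,o2+s[1]*d2;return (p+q)/2,np.linalg.norm(p-q)
np.set_printoptions(precision=4,suppress=True)
E
python3 - <<'E'
from h import *
R={c:read_camera(c) for c in("scene","top")}
for c,r in R.items():
    W=cloud(r);H=cv2.cvtColor(r["color"],cv2.COLOR_BGR2HSV)
    m=((H[...,0]<=13)&(H[...,0]>3)&(H[...,1]>190)&(H[...,2]>110)).astype(np.uint8)
    n,l,s,ce=cv2.connectedComponentsWithStats(m)
    for i in range(1,n):
        if s[i,4]>30: 
            w=W[l==i];print(c,"orange",s[i],np.nanmedian(w,0),np.nanpercentile(w,5,0),np.nanpercentile(w,95,0))
    m=((H[...,0]>100)&(H[...,0]<120)&(H[...,1]>150)&(np.abs(W[...,2]-.086)<.008)&(W[...,0]>.3)).astype(np.uint8)
    n,l,s,ce=cv2.connectedComponentsWithStats(m)
    for i in range(1,n):
        if s[i,4]>300:
            w=W[l==i];rr=cv2.minAreaRect((w[:,:2]*1000).astype(np.float32));print(c,"lid",s[i],rr,np.nanmedian(w[:,2]),cv2.boxPoints(rr))
    # wood base & socket
    w=W[(np.abs(W[...,2]-.134)<.006)&(np.abs(W[...,0]-.36)<.5)]
    print(c,"z134",len(w))
    uv=(310,211) if c=="top" else (303,207)
    print(at_z(r,uv,.134), W[uv[1]-6:uv[1]+7:2,uv[0]-6:uv[0]+7:2,2])
t=R["top"];s=R["scene"]
print(tri(ray(t,(310,211)),ray(s,(302.5,208))))
print("bar top", at_z(t,(418.5,219.5),.182),tri(ray(t,(418.5,219.5)),ray(s,(401.2,169.5))))
W=cloud(t);print("carton",W[178,408],"tin",W[223,234],"stand",W[240,395],W[215,398])
E
```

```text
scene orange [396 168  11  10  67] [ 0.4511 -0.0872  0.1746] [ 0.4469 -0.0991  0.1672] [ 0.463  -0.0814  0.1792]
scene orange [395 178  11   9  62] [ 0.45   -0.0864  0.1516] [ 0.4455 -0.0962  0.1402] [ 0.4598 -0.0806  0.1606]
scene lid [ 260  205   89   56 2432] ((483.2666931152344, 150.35452270507812), (166.37771606445312, 155.24560546875), 80.2008056640625) 0.08368719277940456 [[392.618   81.5904]
 [545.5986  55.1683]
 [573.9154 219.1186]
 [420.9348 245.5407]]
scene lid [169 312  72  36 365] ((306.5474548339844, 401.75396728515625), (12.991801261901855, 117.6760025024414), 0.386242538690567) 0.09110297217080232 [[299.6551 460.5468]
 [300.4483 342.8735]
 [313.4398 342.9611]
 [312.6466 460.6344]]
scene z134 3533
[0.4908 0.1413 0.134 ] [[0.0101 0.0094 0.0083 0.0076 0.0091 0.0084 0.0067]
 [0.0077 0.0082 0.0068 0.0068 0.0077 0.0078 0.0084]
 [0.0079 0.0066 0.007  0.0083 0.0087 0.0082 0.0066]
 [0.1312 0.1321 0.1293 0.1284 0.1295 0.1316 0.083 ]
 [0.1291 0.1267 0.1269 0.1278 0.1266 0.1304 0.1309]
 [0.1248 0.1228 0.1221 0.1227 0.1217 0.1293 0.1304]
 [0.1214 0.12   0.1169 0.1172 0.1201 0.1322
[... 245 characters left out ...]
918]]
top z134 1403
[0.4831 0.1451 0.134 ] [[0.1327 0.1278 0.13   0.1302 0.1298 0.1327 0.1312]
 [0.1334 0.1198 0.1186 0.1232 0.1239 0.1285 0.1353]
 [0.1323 0.1093 0.091  0.0942 0.0976 0.1282 0.1344]
 [0.1302 0.0997 0.0861 0.0886 0.0846 0.1309 0.1358]
 [0.1288 0.0869 0.0886 0.0864 0.0848 0.1292 0.1329]
 [0.1326 0.13   0.1315 0.1241 0.0901 0.1361 0.1328]
 [0.13   0.1359 0.1338 0.1351 0.1356 0.133  0.0886]]
(array([0.4827, 0.1454, 0.1375]), np.float64(0.0010055384743584317))
bar top [ 0.4576 -0.0916  0.182 ] (array([ 0.458 , -0.0922,  0.1794]), np.float64(8.607096274661228e-05))
carton [ 0.581  -0.0975  0.0561] tin [0.4626 0.3332 0.0733] stand [ 0.4288 -0.0679  0.0107] [ 0.4936 -0.0775  0.0103]
```

Run:
```python
import cv2
a=cv2.imread("pics/top0.png")[195:260,290:440]
cv2.imwrite("pics/t0d.png",cv2.resize(a,None,fx=5.3,fy=5.3,interpolation=cv2.INTER_CUBIC))
a=cv2.imread("pics/scene0.png")[155:265,280:420]
cv2.imwrite("pics/s0d.png",cv2.resize(a,None,fx=5,fy=5,interpolation=cv2.INTER_CUBIC))
```

```text
(no output)
```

View pics/t0d.png

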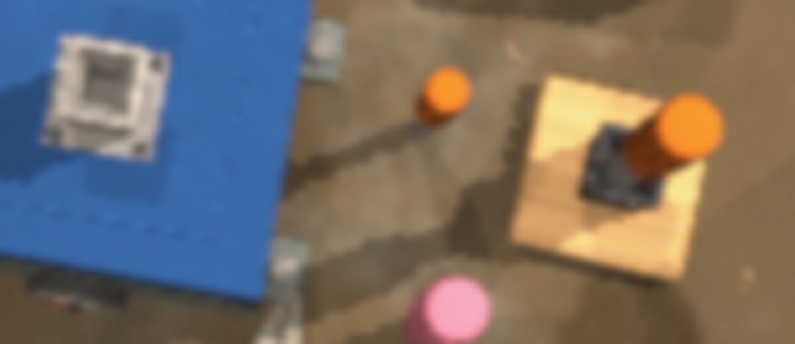

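View pics/s0d.png

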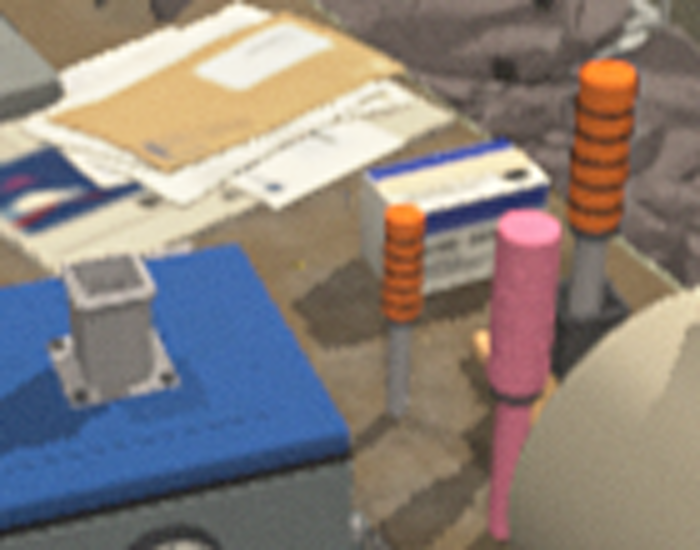

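The zooms put the bar's top disc centre at about (419.7,218.6) in top and (401.4,169.7) in scene. The socket bore is at about (310,209.3) in top. I'll refine both.

Run:
```python
from h import *
R={c:read_camera(c) for c in("scene","top")}
t=R["top"];s=R["scene"]
print("bar top",at_z(t,(419.7,218.6),.182),tri(ray(t,(419.7,218.6)),ray(s,(401.4,169.7))))
W=cloud(t);Ws=cloud(s)
# socket rim
for nm,w in(("t",W),("s",Ws)):
    k=(np.abs(w[...,0]-.483)<.04)&(np.abs(w[...,1]-.146)<.04)&(w[...,2]>.127)&(w[...,2]<.145)
    p=w[k];rr=cv2.minAreaRect((p[:,:2]*1000).astype(np.float32));print(nm,"rim",len(p),rr,np.median(p[:,2]),p[:,:2].mean(0))
    k=(np.abs(w[...,0]-.455)<.06)&(np.abs(w[...,1]+.08)<.06)&(w[...,2]>.16)&(w[...,2]<.19)
    p=w[k];print("bartop",len(p),np.median(p,0),p.mean(0), p.min(0),p.max(0))
    k=(np.abs(w[...,0]-.455)<.06)&(np.abs(w[...,1]+.08)<.06)&(w[...,2]>.045)&(w[...,2]<.062)
    p=w[k];print("tube",len(p),np.median(p,0),p.min(0),p.max(0))
    k=(np.abs(w[...,0]-.455)<.07)&(np.abs(w[...,1]+.08)<.07)&(w[...,2]>.008)&(w[...,2]<.016)
    p=w[k];rr=cv2.minAreaRect((p[:,:2]*1000).astype(np.float32));print(nm,"base",len(p),rr)
    # tall things round
for uv in((375,254),(374,213)):
    w=W[uv[1]-3:uv[1]+4,uv[0]-3:uv[0]+4].reshape(-1,3);print(uv,w[np.argmax(w[:,2])],np.median(w,0))
# expected bar projection check
for p in([.452,-.085,.142],[.452,-.085,.182],[.452,-.085,.056],[.483,.146,.134]):print(p,proj(t,p),proj(s,p))
# subpixel socket mouth candidates
print(at_z(t,(310,209.3),.134),at_z(s,(302,206.8),.134))
```

```text
bar top [ 0.4596 -0.0943  0.182 ] (array([ 0.4605, -0.0952,  0.1769]), np.float64(0.0005696253442584201))
t rim 167 ((485.43603515625, 147.50491333007812), (36.25396728515625, 36.87372589111328), 79.16806030273438) 0.1327339531199705 [0.4857 0.1479]
bartop 139 [ 0.4587 -0.093   0.18  ] [ 0.4587 -0.0936  0.1787] [ 0.4467 -0.1067  0.1609] [ 0.4728 -0.082   0.1844]
tube 115 [ 0.4527 -0.0881  0.0545] [ 0.4396 -0.1109  0.0467] [ 0.4795 -0.076   0.0597]
t base 668 ((459.56695556640625, -95.10320281982422), (83.87928771972656, 83.7176742553711), 75.91053009033203)
s rim 119 ((484.21038818359375, 148.79856872558594), (36.50095748901367, 40.693660736083984), 78.87059783935547) 0.13084366870979502 [0.4823 0.1492]
bartop 130 [ 0.4529 -0.0891  0.1741] [ 0.4546 -0.0901  0.1726] [ 0.4453 -0.1049  0.1603] [ 0.4716 -0.0797  0.1804]
tube 112 [ 0.4523 -0.0905  0.0522] [ 0.4393 -0.112   0.045 ] [ 0.4775 -0.0725  0.0618]
s base 26 ((457.8871154785156, -90.1114730834961), (80.24037170410156, 74.92310333251953), 70.4522476196289)
(375, 254) [0.3901 0.0001 0.1728] [0.3839 0.0019 0.169 ]
(374, 213) [ 0.4808 -0.0005  0.1228] [ 0.4813 -0.0032  0.1197]
[0.452, -0.085, 0.142] (np.float64(411.75389238891313), np.float64(224.44848409959894)) (np.float64(398.77459053080463), np.float64(185.58605486413617))
[0.452, -0.085, 0.182] (np.float64(415.506745777653), np.float64(222.06568000778742)) (np.float64(400.37333271039677), np.float64(170.3448074009425))
[0.452, -0.085, 0.056] (np.float64(404.6830087579768), np.float64(228.9380094562438)) (np.float64(395.5975720917453), np.float64(215.87344256362402))
[0.483, 0.146, 0.134] (np.float64(309.62088273401974), np.float64(211.03156476267844)) (np.float64(302.5200587037635), np.float64(209.3791443974635))
[0.487  0.1452 0.134 ] [0.4926 0.1428 0.134 ]
```

Request:
move_arm([
  [[28,38,8],[0,0,-0.085],0],
  [[28,38,8],[0,0,-0.085],0],
  [[28,38,8],[0,0,-0.085],0],
  [[28,38,8],[0,0,-0.085],0],
  [[28,38,8],[0,0,-0.085],0],
], force=80)

```text
time_s: 2.0
eef_pos: [0.2725, -0.3406, 0.2428]
tcp_rot: [[0.979, -0.205, 0.0], [-0.205, -0.979, 0.002], [-0.0, -0.002, -1.0]]
force: [0.9, 0.1, -0.8]
finger_gap: 0.0852
```

Request:
move_arm([
  [[28,38,0],[0,0,0],0],
  [[28,38,0],[0,0,0],0],
  [[28,38,0],[0,0,0],0],
  [[20,30,0],[0,0,0],0],
  [[10,15,0],[0,0,0],0],
])

```text
time_s: 2.5
eef_pos: [0.3911, -0.1722, 0.2452]
tcp_rot: [[0.979, -0.205, 0.004], [-0.205, -0.979, -0.002], [0.005, 0.001, -1.0]]
force: [0.0, 0.0, -0.2]
finger_gap: 0.0852
```

Run:
```python
from h import *
o=get_obs();R=o["tcp_rot"];print(o["time_s"],o["qpos"],o["eef_pos"],R)
print("jaw ang",np.degrees(np.arctan2(R[1,1],R[0,1])),np.array([.4596,-.0945,.123])-o["eef_pos"])
```

```text
2.5 [-0.6944  0.1283  1.5282  0.0016  1.4806  1.0831] [ 0.3911 -0.1722  0.2452] [[ 0.9787 -0.2053  0.0044]
 [-0.2053 -0.9787 -0.0016]
 [ 0.0046  0.0007 -1.    ]]
jaw ang -101.84976332940163 [ 0.0685  0.0777 -0.1222]
```

Request:
move_arm([
  [[28,32,0],[0,0,0],0],
  [[24,27,0],[0,0,0],0],
  [[12,14,0],[0,0,0],0],
  [[4,5,0],[0,0,0],0],
  [[0,0,0],[0,0,0],0],
])

```text
time_s: 3.0
eef_pos: [0.4621, -0.0884, 0.2457]
tcp_rot: [[0.98, -0.201, 0.006], [-0.201, -0.98, -0.002], [0.006, 0.001, -1.0]]
force: [-0.6, 0.0, 0.9]
finger_gap: 0.0855
```

Run:
```python
from h import *
o=get_obs();R=o["tcp_rot"];print(np.array([.4596,-.0945,.123])-o["eef_pos"],o["qd"])
for c in("scene","top"):
    r=read_camera(c);cv2.imwrite(f"pics/{c}1.png",cv2.resize(r["color"][100:300,270:530],None,fx=3,fy=3))
```

```text
[-0.0025 -0.0061 -0.1227] [-0.0016 -0.0014  0.0009 -0.004   0.0004 -0.0065]
```

View pics/scene1.png

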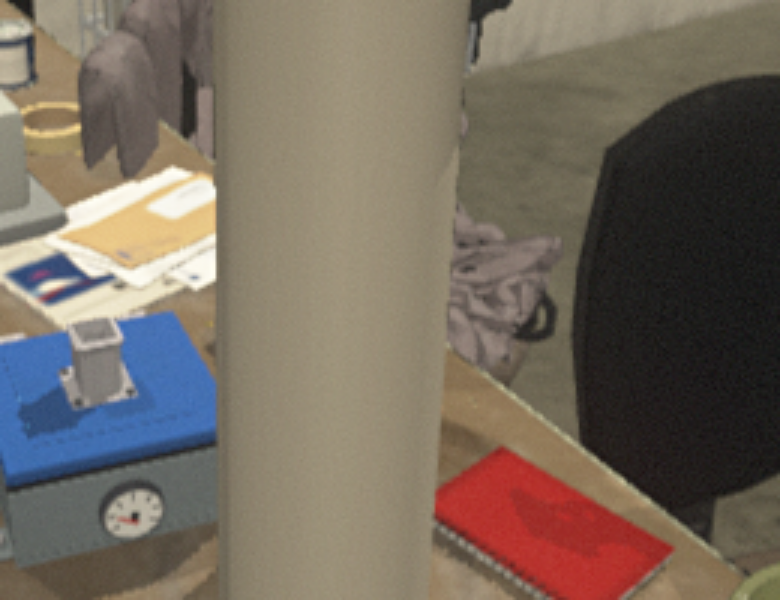

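The forearm blocks the scene view of the bar, so I'll correct the few-mm offset and go down on the measured axis.

Request:
move_arm([
  [[-2.5,-6,0],[0,0,0],0],
  [[0,0,0],[0,-0.006,0.02],0],
  [[0,0,-30],[0,0,0],0],
  [[0,0,-30],[0,0,0],0],
  [[0,0,-20],[0,0,0],0],
])

```text
time_s: 3.6
eef_pos: [0.4583, -0.1003, 0.1666]
tcp_rot: [[0.982, -0.186, 0.02], [-0.185, -0.983, -0.007], [0.021, 0.003, -1.0]]
force: [0.6, -0.3, 0.3]
finger_gap: 0.0855
```

Run:
```python
from h import *
o=get_obs();R=o["tcp_rot"];print(np.array([.4596,-.0945,.123])-o["eef_pos"],R,o["force"])
```

```text
[ 0.0013  0.0058 -0.0436] [[ 0.9824 -0.1855  0.0202]
 [-0.1854 -0.9826 -0.007 ]
 [ 0.0211  0.0031 -0.9998]] [ 0.5608 -0.3312  0.2739]
```

Request:
move_arm([
  [[1,6,0],[0.007,0.02,0],0],
  [[0,0,0],[0,0,0],0],
  [[0,0,-20],[0,0,0],0],
  [[0,0,-18],[0,0,0],0],
  [[0,0,-4],[0,0,0],0],
])

```text
time_s: 4.1
eef_pos: [0.4601, -0.0961, 0.1266]
tcp_rot: [[0.983, -0.186, 0.002], [-0.186, -0.983, -0.001], [0.002, 0.001, -1.0]]
force: [-0.4, 0.4, -0.7]
finger_gap: 0.0855
```

Run:
```python
from h import *
o=get_obs();R=o["tcp_rot"];print(np.array([.4596,-.0945,.123])-o["eef_pos"],R,o["force"])
```

```text
[-0.0005  0.0016 -0.0036] [[ 0.9825 -0.1861  0.0023]
 [-0.1861 -0.9825 -0.0012]
 [ 0.0025  0.0007 -1.    ]] [-0.4114  0.3717 -0.693 ]
```

Aligned, so I'll close.

Request:
move_arm([
  [[0,1.5,-3],[0,0,0],0],
  [[0,0,0],[0,0,0],255],
  [[0,0,0],[0,0,0],255],
  [[0,0,0],[0,0,0],255],
  [[0,0,0],[0,0,0],255],
], force=80)

```text
time_s: 4.6
eef_pos: [0.462, -0.0955, 0.1272]
tcp_rot: [[0.983, -0.186, 0.008], [-0.186, -0.983, -0.004], [0.008, 0.002, -1.0]]
force: [-0.6, -3.6, 0.8]
finger_gap: 0.0283
```

Request:
move_arm([
  [[0,0,0],[0,0,0],255],
  [[0,0,0],[0,0,0],255],
  [[0,0,0],[0,0,0],255],
  [[0,0,0],[0,0,0],255],
  [[0,0,0],[0,0,0],255],
])

```text
time_s: 5.1
eef_pos: [0.4621, -0.0953, 0.1276]
tcp_rot: [[0.983, -0.186, 0.008], [-0.186, -0.983, -0.004], [0.009, 0.002, -1.0]]
force: [0.5, 0.7, 1.0]
finger_gap: 0.0247
```

Request:
move_arm([
  [[0,0,12],[0,0,0],255],
  [[0,0,30],[0,0,0],255],
  [[0,0,35],[0,0,0],255],
  [[0,0,35],[0,0,0],255],
  [[0,0,30],[0,0,0],255],
])

```text
time_s: 5.6
eef_pos: [0.4587, -0.0941, 0.2692]
tcp_rot: [[0.983, -0.186, -0.004], [-0.186, -0.983, 0.002], [-0.004, -0.001, -1.0]]
force: [0.1, 0.3, -1.7]
finger_gap: 0.025
```

Run:
```python
from h import *
o=get_obs();R=o["tcp_rot"];print(o["eef_pos"],R,o["force"],o["finger_gap"])
for c in("scene","top"):
    r=read_camera(c);cv2.imwrite(f"pics/{c}2.png",cv2.resize(r["color"][100:300,270:530],None,fx=3,fy=3))
```

```text
[ 0.4587 -0.0941  0.2692] [[ 0.9825 -0.1861 -0.0041]
 [-0.1861 -0.9825  0.0016]
 [-0.0043 -0.0008 -1.    ]] [ 0.1232  0.2836 -1.6998] 0.024996838031771516
```

View pics/top2.png

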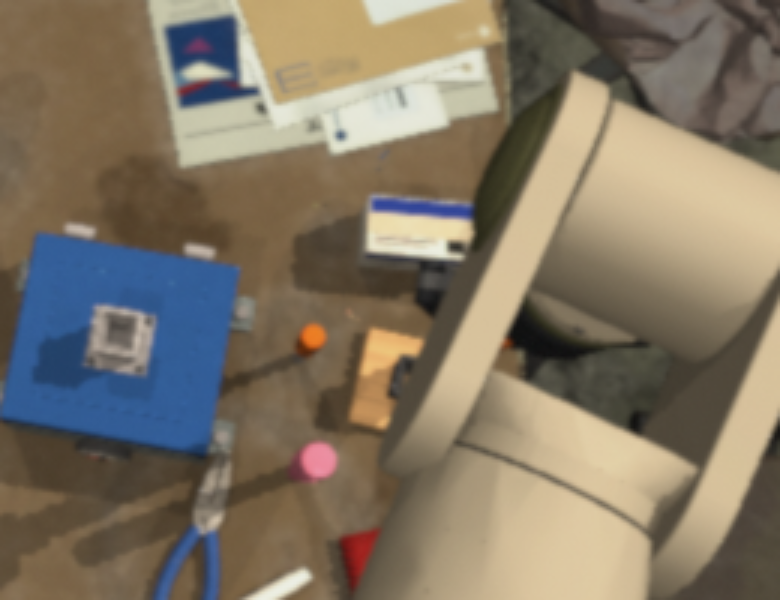

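The top picture shows the stand tube empty of the bar at zoom (400,378), and the wrist reads −1.7 N, about the bar's weight. Next I'll carry it toward the socket.

Request:
move_arm([
  [[2,20,5],[0,0,0],255],
  [[5,45,2],[0,0,0],255],
  [[5,45,0],[0,0,0],255],
  [[5,45,0],[0,0,0],255],
  [[4,35,0],[0,0,0],255],
])

```text
time_s: 6.2
eef_pos: [0.4795, 0.0977, 0.2728]
tcp_rot: [[0.981, -0.195, -0.006], [-0.195, -0.981, -0.002], [-0.005, 0.003, -1.0]]
force: [-0.2, -0.4, -1.8]
finger_gap: 0.0248
```

Request:
move_arm([
  [[2,12,0],[0,0,0],255],
  [[1,5,0],[0,0,0],255],
  [[0,0,0],[0,0,0],255],
  [[0,0,0],[0,0,0],255],
  [[0,0,0],[0,0,0],255],
])

```text
time_s: 6.7
eef_pos: [0.4815, 0.1161, 0.2688]
tcp_rot: [[0.981, -0.192, -0.013], [-0.192, -0.981, -0.002], [-0.012, 0.005, -1.0]]
force: [0.1, 0.3, -2.5]
finger_gap: 0.0249
```

Run:
```python
from h import *
o=get_obs();R=o["tcp_rot"];print(o["eef_pos"],R,o["force"],o["finger_gap"])
for c in("scene","top"):
    r=read_camera(c);cv2.imwrite(f"pics/{c}3.png",cv2.resize(r["color"][110:270,230:390],None,fx=3.7,fy=3.7,interpolation=cv2.INTER_CUBIC))
    print(c,[(m["score"],m["uv"]) for q in("bar_grip","bar_foot","socket_mouth") for m in mark_of(q,c)])
```

```text
[0.4815 0.1161 0.2688] [[ 0.9812 -0.1923 -0.0127]
 [-0.1924 -0.9813 -0.0023]
 [-0.0121  0.0047 -0.9999]] [ 0.1327  0.2589 -2.5409] 0.02490174872837649
scene [(0.6, [313.0, 146.7]), (0.66, [313.0, 199.5]), (0.72, [303.0, 207.8])]
top [(0.67, [373.8, 253.7]), (0.55, [319.7, 202.1]), (0.55, [370.3, 256.4]), (0.54, [367.2, 221.4]), (0.45, [322.8, 211.8]), (0.19, [307.3, 211.0]), (0.9, [310.6, 211.0])]
```

View pics/top3.png

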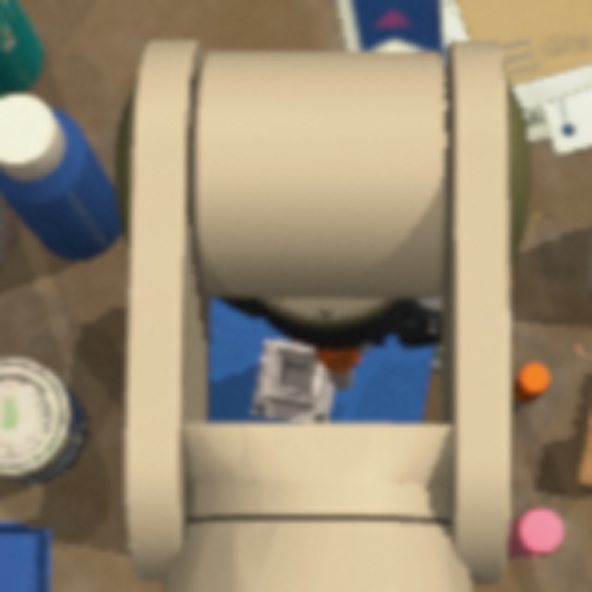

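View pics/scene3.png

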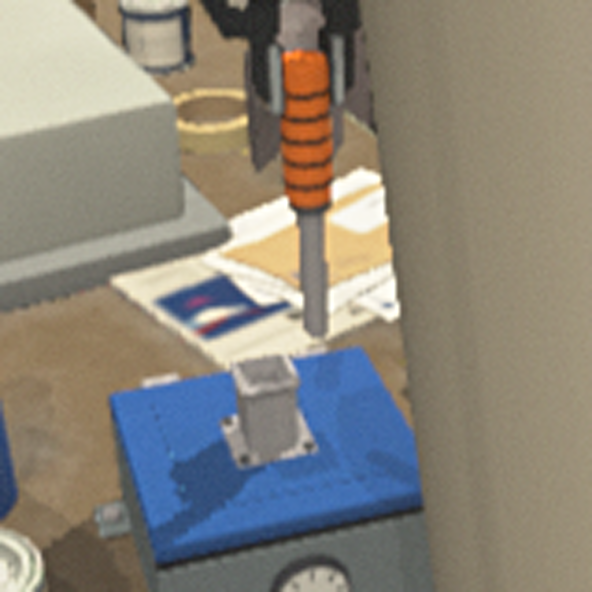

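Run:
```python
from h import *
o=get_obs();R=o["tcp_rot"];p=o["eef_pos"]
s=read_camera("scene");t=read_camera("top")
z=lambda uv:[round((uv[0]-230)*3.7),round((uv[1]-110)*3.7)]
for d in(0,.019,-.1156,.054,-.0266): print(d,z(proj(s,p-R[:,2]*d)))
W=cloud(s);H=cv2.cvtColor(s["color"],cv2.COLOR_BGR2HSV)
m=(H[...,0]<=13)&(H[...,0]>3)&(H[...,1]>190)&(H[...,2]>110)&(W[...,0]<.7); w=W[m];k=np.abs(w[:,1]-.116)<.05;w=w[k];print(len(w),np.median(w,0),w.min(0),w.max(0))
rows=np.where(m[:,295:330].any(1))[0];print(rows.min(),rows.max())
# shaft edges: print depth-based center per row
for v in range(120,204,6):
    cols=np.where((np.abs(W[v,290:335,1]-.116)<.04)&(np.abs(W[v,290:335,0]-.475)<.06)&(W[v,290:335,2]>.13))[0]+290
    if len(cols): print(v,cols.min(),cols.max(),W[v,cols].mean(0))
```

```text
0 [306, 147]
0.019 [304, 114]
-0.1156 [314, 329]
0.054 [301, 51]
-0.0266 [308, 191]
340 [0.4692 0.1236 0.2901] [0.464  0.1067 0.244 ] [0.4903 0.1327 0.3222]
124 164
120 294 324 [0.4756 0.1257 0.3346]
126 297 324 [0.4761 0.122  0.3218]
132 298 325 [0.4719 0.1223 0.3113]
138 300 322 [0.4714 0.1242 0.2996]
144 305 318 [0.4711 0.1238 0.2871]
150 306 318 [0.4703 0.1236 0.2747]
156 306 319 [0.4702 0.1231 0.2616]
162 307 319 [0.4695 0.1229 0.2487]
168 310 316 [0.4692 0.1235 0.2355]
174 310 317 [0.4723 0.1215 0.2197]
180 311 317 [0.4727 0.1207 0.2052]
186 311 317 [0.4723 0.1215 0.1912]
192 311 318 [0.4726 0.1207 0.1761]
198 312 318 [0.4711 0.1208 0.162 ]
```

Run:
```python
from h import *
s=read_camera("scene");t=read_camera("top");o=get_obs();p=o["eef_pos"];R=o["tcp_rot"]
ft=(322.4,212.7-.3);fs=(315.2,199.6)
print("foot",tri(ray(t,ft),ray(s,fs)),at_z(t,ft,.155),"pred",p+R[:,2]*.1156)
print("mouth",tri(ray(t,(310.1,209.8)),ray(s,(301.9,210))),proj(t,[.4855,.1475,.134]),proj(s,[.4855,.1475,.134]))
for c,r,(a,b,d,e) in(("s",s,(190,230,285,330)),("t",t,(195,225,290,335))):
    cv2.imwrite(f"pics/{c}3b.png",cv2.resize(r["color"][a:b,d:e],None,fx=14,fy=14,interpolation=cv2.INTER_CUBIC))
```

```text
foot (array([0.4772, 0.1169, 0.1532]), np.float64(0.0013010271467940795)) [0.4766 0.1163 0.155 ] pred [0.4801 0.117  0.1534]
mouth (array([0.4868, 0.1455, 0.1299]), np.float64(0.0008680182807938844)) (np.float64(308.98175230760637), np.float64(209.95481456361986)) (np.float64(301.4054565936151), np.float64(208.9961072116033))
```

View pics/s3b.png

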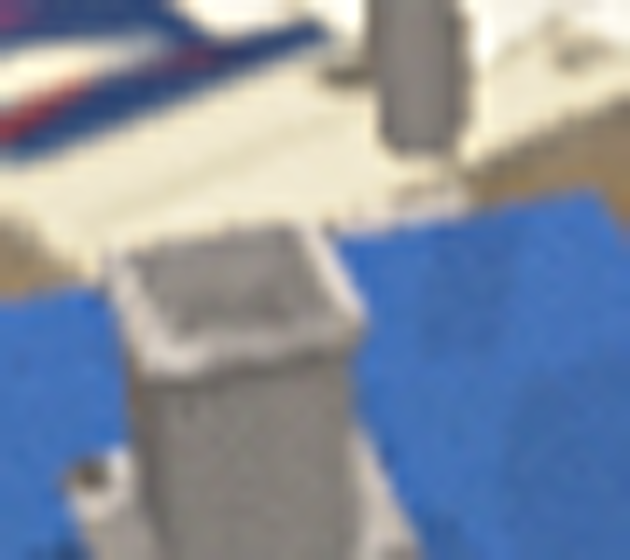

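View pics/t3b.png

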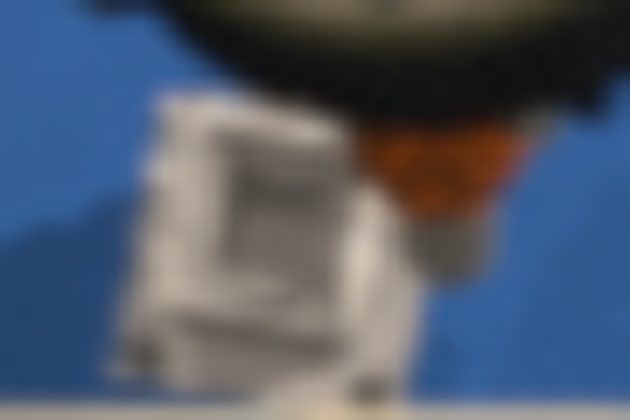

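Run:
```python
from h import *
s=read_camera("scene");t=read_camera("top");o=get_obs();p=o["eef_pos"];R=o["tcp_rot"]
# foot top pixel: shaft bottom end in zoom: bottom edge y~275,x 410..490 -> 
for ft in((290+447/14-.46,195+255/14-.46),):
  for fs in((314.7,199.6),(314.7,200.2)):
    print("foot",ft,tri(ray(t,ft),ray(s,fs)))
for mt,ms in(((309,209.95),(301.2,210.4)),((309.2,209.8),(301.1,210.0))):
    print("mouth",tri(ray(t,mt),ray(s,ms)),at_z(t,mt,.134))
print(p,p+R[:,2]*.1156)
```

```text
foot (321.46857142857147, 212.75428571428571) (array([0.4761, 0.1188, 0.1544]), np.float64(0.0009285264397693714))
foot (321.46857142857147, 212.75428571428571) (array([0.4763, 0.1188, 0.1528]), np.float64(0.0008413240803633525))
mouth (array([0.4862, 0.1478, 0.1299]), np.float64(0.00023482536472837836)) [0.4855 0.1475 0.134 ]
mouth (array([0.4866, 0.1475, 0.1307]), np.float64(0.0007632871040188729)) [0.4859 0.147  0.134 ]
[0.4815 0.1172 0.269 ] [0.4801 0.117  0.1534]
```

Request:
move_arm([
  [[3,13,2],[-0.002,-0.02,0],255],
  [[3,12,0],[0,0,0],255],
  [[1,4,0],[0,0,0],255],
  [[0,0,0],[0,0,0],255],
  [[0,0,0],[0,0,0],255],
])

```text
time_s: 7.9
eef_pos: [0.489, 0.1498, 0.2712]
tcp_rot: [[0.982, -0.189, 0.01], [-0.189, -0.982, -0.004], [0.01, 0.002, -1.0]]
force: [0.5, -0.6, -1.4]
finger_gap: 0.0246
```

Run:
```python
from h import *
s=read_camera("scene");t=read_camera("top");o=get_obs();p=o["eef_pos"];R=o["tcp_rot"]
print(p,R[:,2],np.array([.4885,.146,.269])-p,o["force"])
for c,r,(a,b,d,e) in(("s",s,(160,235,270,330)),("t",t,(190,225,290,335))):
    cv2.imwrite(f"pics/{c}4b.png",cv2.resize(r["color"][a:b,d:e],None,fx=8,fy=8,interpolation=cv2.INTER_CUBIC))
```

```text
[0.489  0.1495 0.2712] [ 0.0095 -0.0038 -0.9999] [-0.0005 -0.0035 -0.0022] [-0.1487 -0.1331 -1.0083]
```

View pics/s4b.png

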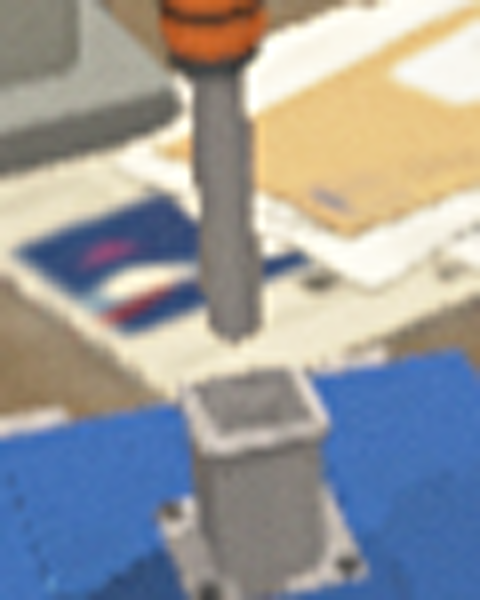

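View pics/t4b.png

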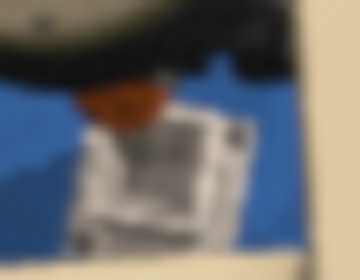

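The scene shows the foot at zoom (234,335), left of the mouth centre at (255,412). That agrees with the 3.5 mm y overshoot, so I'll correct it and lower to the mouth.

Request:
move_arm([
  [[-0.5,-4,0],[0,0,0],255],
  [[0,0,0],[0,0,0],255],
  [[0,0,-6],[0,0,0],255],
  [[0,0,-6],[0,0,0],255],
  [[0,0,0],[0,0,0],255],
])

```text
time_s: 8.5
eef_pos: [0.4883, 0.1441, 0.258]
tcp_rot: [[0.981, -0.192, 0.009], [-0.192, -0.981, -0.004], [0.01, 0.002, -1.0]]
force: [1.0, 0.7, -2.8]
finger_gap: 0.0249
```

Run:
```python
from h import *
s=read_camera("scene");t=read_camera("top");o=get_obs();p=o["eef_pos"];R=o["tcp_rot"]
print(p,R[:,2],np.array([.4885,.146,.269])-p,o["force"])
for c,r,(a,b,d,e) in(("s",s,(160,235,270,330)),):
    cv2.imwrite(f"pics/{c}5b.png",cv2.resize(r["color"][a:b,d:e],None,fx=8,fy=8,interpolation=cv2.INTER_CUBIC))
```

```text
[0.4886 0.1442 0.2588] [ 0.0103 -0.004  -0.9999] [-0.0001  0.0018  0.0102] [ 0.4698 -0.5657 -1.4456]
```

View pics/s5b.png

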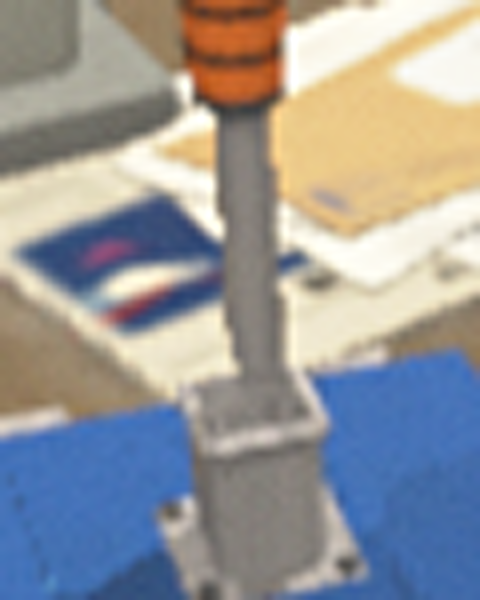

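Request:
move_arm([
  [[0,1.5,0],[0,0,0],255],
  [[0,0,-3],[0,0,0],255],
  [[0,0,-4],[0,0,0],255],
  [[0,0,-4],[0,0,0],255],
  [[0,0,-4],[0,0,0],255],
])

```text
time_s: 9.1
eef_pos: [0.4889, 0.1461, 0.2433]
tcp_rot: [[0.981, -0.191, 0.012], [-0.191, -0.982, -0.004], [0.012, 0.002, -1.0]]
force: [-0.2, 0.3, -1.7]
finger_gap: 0.0247
```

Run:
```python
from h import *
s=read_camera("scene");o=get_obs();p=o["eef_pos"];R=o["tcp_rot"]
print(p,R[:,2],o["force"],o["torque"],"foot",p+R[:,2]*.1156)
for c,r,(a,b,d,e) in(("s",s,(160,235,270,330)),):
    cv2.imwrite(f"pics/{c}6b.png",cv2.resize(r["color"][a:b,d:e],None,fx=8,fy=8,interpolation=cv2.INTER_CUBIC))
```

```text
[0.4886 0.1461 0.2426] [ 0.0106 -0.0039 -0.9999] [-0.0038  0.5537 -3.1062] [-0.0027  0.0537  0.0426] foot [0.4899 0.1456 0.127 ]
```

View pics/s6b.png

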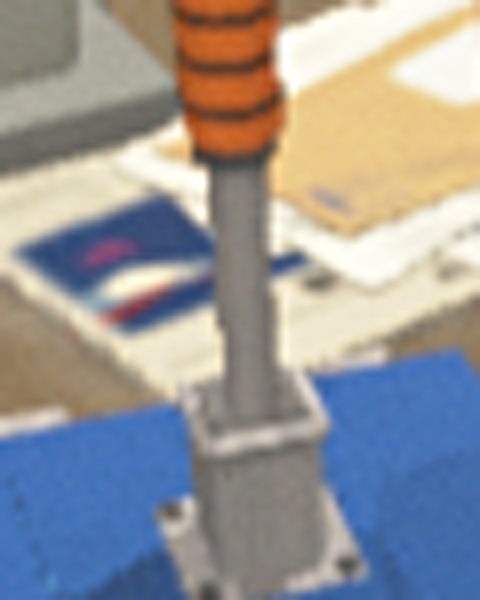

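The foot has entered the flare with no side force. I'll continue down.

Request:
move_arm([
  [[0,0,-4],[0,0,0],255],
  [[0,0,-4],[0,0,0],255],
  [[0,0,-4],[0,0,0],255],
  [[0,0,0],[0,0,0],255],
  [[0,0,0],[0,0,0],255],
])

```text
time_s: 9.65
eef_pos: [0.4882, 0.1461, 0.229]
tcp_rot: [[0.982, -0.191, 0.009], [-0.191, -0.982, -0.004], [0.01, 0.002, -1.0]]
force: [0.2, 0.1, -1.3]
finger_gap: 0.025
```

Run:
```python
from h import *
o=get_obs();p=o["eef_pos"];R=o["tcp_rot"]
print(p,R[:,2],o["force"],o["torque"],"foot",p+R[:,2]*.1156)
```

```text
[0.4882 0.1461 0.229 ] [ 0.009  -0.0037 -1.    ] [ 0.183   0.0776 -1.3022] [ 0.0046  0.1015 -0.005 ] foot [0.4892 0.1457 0.1134]
```

Request:
move_arm([
  [[0,0,-5],[0,0,0],255],
  [[0,0,-5],[0,0,0],255],
  [[0,0,-5],[0,0,0],255],
  [[0,0,-4],[0,0,0],255],
  [[0,0,0],[0,0,0],255],
])

```text
time_s: 10.15
eef_pos: [0.4881, 0.1461, 0.2083]
tcp_rot: [[0.982, -0.191, 0.009], [-0.191, -0.982, -0.004], [0.009, 0.002, -1.0]]
force: [-0.1, -0.2, -2.4]
finger_gap: 0.0249
```

Run:
```python
from h import *
o=get_obs();p=o["eef_pos"];R=o["tcp_rot"]
print(p,R[:,2],o["force"],o["torque"],"foot",p+R[:,2]*.1156)
```

```text
[0.4881 0.1461 0.2083] [ 0.0088 -0.0037 -1.    ] [-0.1329 -0.1925 -2.4269] [ 0.0532  0.1129 -0.0466] foot [0.4891 0.1457 0.0927]
```

Request:
move_arm([
  [[0,0,-3],[0,0,0],255],
  [[0,0,-2],[0,0,0],255],
  [[0,0,-1.5],[0,0,0],255],
  [[0,0,0],[0,0,0],255],
  [[0,0,0],[0,0,0],255],
])

```text
time_s: 10.65
eef_pos: [0.4884, 0.1461, 0.2018]
tcp_rot: [[0.981, -0.191, 0.01], [-0.191, -0.982, -0.004], [0.01, 0.002, -1.0]]
force: [-0.7, 0.4, -2.7]
finger_gap: 0.0249
```

Request:
move_arm([
  [[0,0,-1],[0,0,0],255],
  [[0,0,-1],[0,0,0],255],
  [[0,0,0],[0,0,0],255],
  [[0,0,0],[0,0,0],255],
  [[0,0,0],[0,0,0],255],
])

```text
time_s: 11.15
eef_pos: [0.4886, 0.1461, 0.2016]
tcp_rot: [[0.982, -0.191, 0.013], [-0.191, -0.982, -0.004], [0.013, 0.001, -1.0]]
force: [-2.1, 0.7, 0.3]
finger_gap: 0.0246
```

Request:
move_arm([
  [[0,0,-2],[0,0,0],255],
  [[0,0,-2],[0,0,0],255],
  [[0,0,-2],[0,0,0],255],
  [[0,0,-2],[0,0,0],255],
  [[0,0,-2],[0,0,0],255],
])

```text
time_s: 11.65
eef_pos: [0.4905, 0.1459, 0.2011]
tcp_rot: [[0.981, -0.19, 0.026], [-0.19, -0.982, -0.005], [0.027, -0.0, -1.0]]
force: [-6.7, -0.8, 17.0]
finger_gap: 0.0246
```

Run:
```python
from h import *
s=read_camera("scene");o=get_obs();p=o["eef_pos"];R=o["tcp_rot"]
print(p,R,o["force"],o["torque"],"foot",p+R[:,2]*.1156)
for c,r,(a,b,d,e) in(("s",s,(160,235,270,330)),):
    cv2.imwrite(f"pics/{c}7b.png",cv2.resize(r["color"][a:b,d:e],None,fx=8,fy=8,interpolation=cv2.INTER_CUBIC))
```

```text
[0.4904 0.1459 0.2011] [[ 0.9814 -0.1904  0.0264]
 [-0.1903 -0.9817 -0.0049]
 [ 0.0269 -0.0002 -0.9996]] [-6.227  -0.9616 16.6453] [-0.1774  1.7259 -0.0477] foot [0.4935 0.1453 0.0855]
```

View pics/s7b.png

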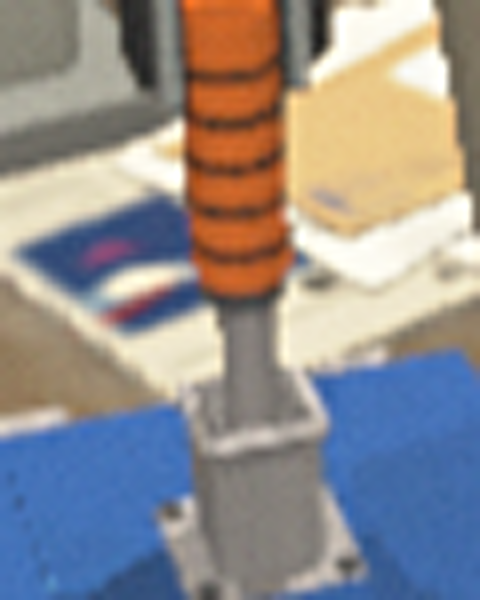

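The bar is seated: contact came with the foot at about 86 mm, the force reached 17 N, and the collar shows about 35 mm above the mouth. I'll relieve the downforce and build a lid-angle estimator from a plane fit to the lid.

Request:
move_arm([
  [[0,0,0.5],[0,0,0],255],
  [[0,0,0],[0,0,0],255],
  [[0,0,0],[0,0,0],255],
  [[0,0,0],[0,0,0],255],
  [[0,0,0],[0,0,0],255],
])

```text
time_s: 12.2
eef_pos: [0.4891, 0.1461, 0.2016]
tcp_rot: [[0.981, -0.19, 0.024], [-0.19, -0.982, -0.005], [0.024, 0.0, -1.0]]
force: [-3.0, 0.2, 2.5]
finger_gap: 0.0248
```

```bash
cat > lid.py <<'E'
from h import *
import sys
XS=np.array([.982,-.187,0]);YS=np.array([.187,.982,0]);S0=np.array([.4858,.147,.086]);HG=S0+.08*XS;HG[2]=.078
def lid(r):
    W=cloud(r);H=cv2.cvtColor(r["color"],cv2.COLOR_BGR2HSV)
    m=(H[...,0]>100)&(H[...,0]<120)&(H[...,1]>150)
    m=cv2.erode(m.astype(np.uint8),np.ones((3,3)))>0
    w=W[m];d=w-HG;a,b,z=d@XS,d@YS,d[:,2]
    k=(a>-.17)&(a<.02)&(np.abs(b)<.1)&(z>-.005)&(z<.09);a,b,z=a[k],b[k],z[k]
    for _ in range(6):
        A=np.stack([a,b,np.ones_like(a)],1);c=np.linalg.lstsq(A,z,rcond=None)[0];e=np.abs(z-A@c);q=e<max(.004,2.5*np.median(e));a,b,z=a[q],b[q],z[q]
    return -np.arctan(c[0]),c,len(a)
def report(n,pic=True):
    s=read_camera("scene");o=get_obs();p=o["eef_pos"];R=o["tcp_rot"]
    th,c,k=lid(s)
    lean=np.arctan2(-(R[:,2]@XS),-R[2,2])
    print("t",o["time_s"],"lid",th,c,k,"tcp",p,"tool lean",lean,"F_xs",o["force"]@XS,"Fz",o["force"][2],"F",o["force"],"My",o["torque"]@YS,"gap",o["finger_gap"])
    v=(p-S0);print("tcp rel socket: x",v@XS,"y",v@YS,"z",v[2])
    if pic: cv2.imwrite(f"pics/l{n}.png",cv2.resize(s["color"][130:270,240:380],None,fx=4.2,fy=4.2,interpolation=cv2.INTER_CUBIC))
E
python3 -c "
from lid import *
report(0,False)"
```

```text
t 12.25 lid 0.0013402311833515407 [-0.0013 -0.0011  0.0057] 1533 tcp [0.4891 0.1461 0.2015] tool lean -0.02392293054127401 F_xs -2.4058525810247096 Fz 1.9252600861678175 F [-2.3447  0.5526  1.9253] My 0.7994078047201666 gap 0.024530589729612907
tcp rel socket: x 0.0033898891271720425 y -0.0003016042808808769 z 0.11554902102253736
```

Request:
move_arm([
  [[2.5,-0.5,0],[0.004,0.02,0],255],
  [[2.5,-0.5,0],[0.004,0.02,0],255],
  [[2.5,-0.5,0],[0.004,0.02,0],255],
  [[2.5,-0.5,0],[0.004,0.02,0],255],
  [[2.5,-0.5,0],[0.004,0.02,0],255],
])

```text
time_s: 12.75
eef_pos: [0.499, 0.1442, 0.2011]
tcp_rot: [[0.977, -0.189, -0.094], [-0.188, -0.982, 0.018], [-0.096, -0.0, -0.995]]
force: [-13.1, 3.3, 5.8]
finger_gap: 0.025
```

```bash
python3 -c "
from lid import *
report(1)"
```

```text
t 12.8 lid 0.002685434455747211 [-0.0027 -0.0047  0.006 ] 1194 tcp [0.4994 0.144  0.201 ] tool lean 0.09737501100801815 F_xs -12.168333284494544 Fz 8.684653247901656 F [-12.0114   1.9955   8.6847] My 2.6333197148489407 gap 0.02491375664006568
tcp rel socket: x 0.013948362024992871 y -0.0003462188432048353 z 0.11499699600359195
```

View pics/l1.png

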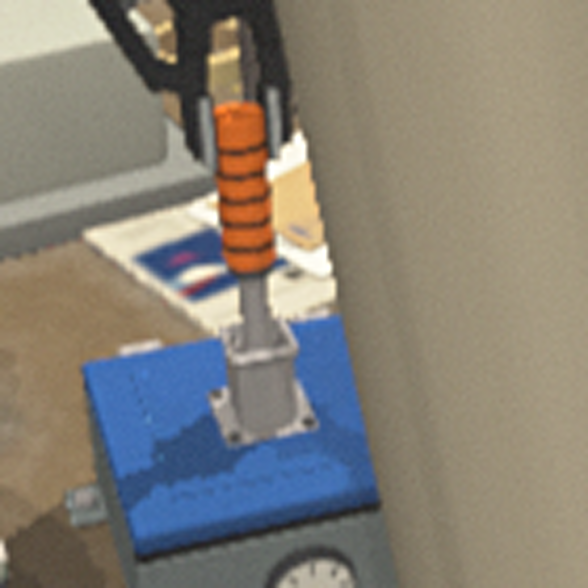

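The lid is still shut and the bar leans against the socket at about 12 N. I'll push on in small steps, relieving the downforce.

Request:
move_arm([
  [[3,-0.6,0.7],[0.003,0.015,0],255],
  [[3,-0.6,0.5],[0.003,0.015,0],255],
  [[3,-0.6,0.5],[0.003,0.015,0],255],
  [[3,-0.6,0.5],[0.003,0.015,0],255],
  [[3,-0.6,0.5],[0.003,0.015,0],255],
])

```text
time_s: 13.3
eef_pos: [0.5095, 0.1422, 0.2067]
tcp_rot: [[0.964, -0.187, -0.191], [-0.183, -0.982, 0.037], [-0.194, -0.0, -0.981]]
force: [-6.5, 0.3, 9.9]
finger_gap: 0.0248
```

```bash
python3 -c "
from lid import *
report(2)"
```

```text
t 13.35 lid 0.09072917032359666 [-0.091  -0.0089  0.0061] 969 tcp [0.5102 0.1421 0.2068] tool lean 0.19584650006473464 F_xs -7.230198091394798 Fz 14.650676995419094 F [-7.4464 -0.4395 14.6507] My 1.7255737938611635 gap 0.024566743504104264
tcp rel socket: x 0.024866566947753837 y -0.0002884555422927332 z 0.12078543043199164
```

View pics/l2.png

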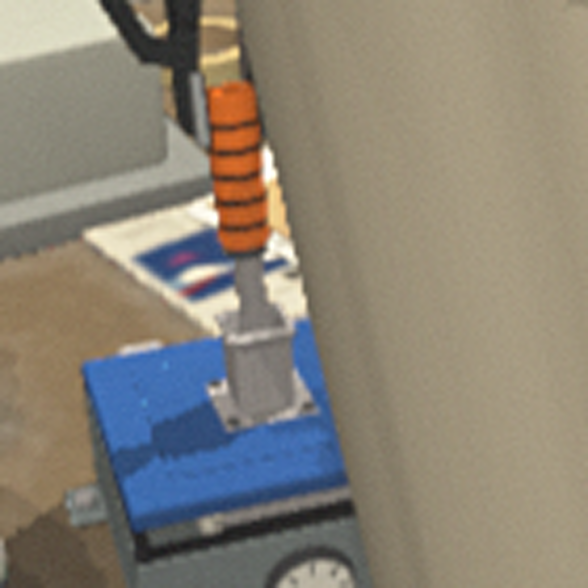

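The seal has broken (lid about 0.09 rad) and the bar is still deep in the socket. I'll follow the hinge arc.

Request:
move_arm([
  [[2.4,-0.5,2],[0.003,0.018,0],255],
  [[2.4,-0.5,1.8],[0.003,0.018,0],255],
  [[2.4,-0.5,1.6],[0.003,0.018,0],255],
  [[2.4,-0.5,1.6],[0.003,0.018,0],255],
  [[0,0,0],[0,0,0],255],
])

```text
time_s: 13.85
eef_pos: [0.5223, 0.1397, 0.213]
tcp_rot: [[0.945, -0.187, -0.268], [-0.18, -0.982, 0.051], [-0.272, -0.0, -0.962]]
force: [-4.5, 0.8, 1.0]
finger_gap: 0.0249
```

```bash
python3 -c "
from lid import *
report(3)"
```

```text
t 13.9 lid 0.20435918890647076 [-0.2073 -0.0132  0.0063] 689 tcp [0.5221 0.1397 0.213 ] tool lean 0.27540574682501273 F_xs -3.8590821074076094 Fz -0.30828858580487284 F [-3.8689  0.32   -0.3083] My 0.6731209053132922 gap 0.025177387293485672
tcp rel socket: x 0.037000906683136506 y -0.0003827483866282381 z 0.1270364017527802
```

View pics/l3.png

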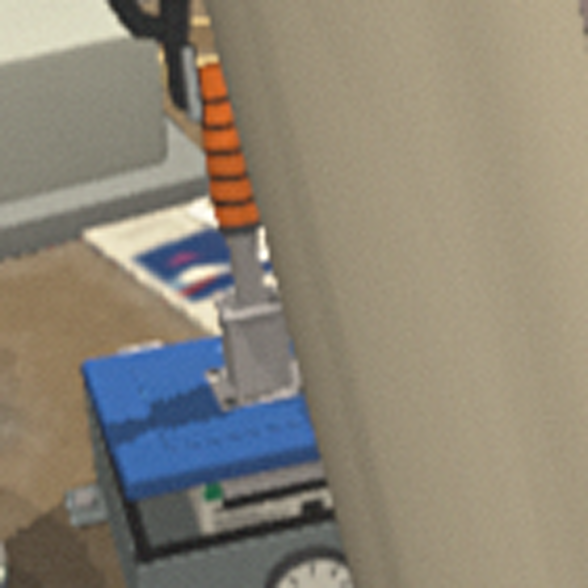

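The lid is at about 0.20 rad. I'll let it settle, then check steadiness and seating depth.

Request:
move_arm([
  [[0,0,0],[0,0,0],255],
  [[0,0,0],[0,0,0],255],
  [[0,0,0],[0,0,0],255],
  [[0,0,0],[0,0,0],255],
  [[0,0,0],[0,0,0],255],
])

```text
time_s: 14.4
eef_pos: [0.5216, 0.1398, 0.2132]
tcp_rot: [[0.946, -0.187, -0.267], [-0.18, -0.982, 0.051], [-0.271, 0.0, -0.962]]
force: [-2.9, 0.5, -2.0]
finger_gap: 0.0246
```

```bash
python3 -c "
from lid import *
for i in range(3): report(4,i==2)
o=get_obs();s=read_camera('scene');th=lid(s)[0]
Rz=o['tcp_rot'][:,2];foot=o['eef_pos']+Rz*.1156
c,n=np.cos(th),np.sin(th)
ex=XS*c-np.array([0,0,n]);ez=XS*n+np.array([0,0,c])
fl=HG-ex*.08+ez*.008
d=foot-fl;print('foot in floor frame',d@ex,d@YS,d@ez)
print([ (m['score'],m['uv']) for q in('socket_mouth','bar_grip','tin','carton') for m in mark_of(q,'scene')])
"
```

```text
t 14.45 lid 0.2028546087717068 [-0.2057 -0.0118  0.0062] 692 tcp [0.5216 0.1398 0.2132] tool lean 0.2747973633366404 F_xs -2.3900342321978205 Fz -1.5309282289820965 F [-2.3943  0.2076 -1.5309] My 0.5275252680836322 gap 0.024827785338998275
tcp rel socket: x 0.036521279745031617 y -0.0003626039439826627 z 0.1271803507452205
t 14.5 lid 0.20290526610746398 [-0.2057 -0.0121  0.0063] 686 tcp [0.5216 0.1398 0.2132] tool lean 0.2748289670839417 F_xs -3.2044140343334098 Fz -0.8240986327524819 F [-3.0055  1.353  -0.8241] My 0.4895384290291626 gap 0.02439103803035812
tcp rel socket: x 0.03653665843302804 y -0.0003425229797796263 z 0.1271931650837908
t 14.55 lid 0.20396162715975139 [-0.2068 -0.0115  0.0062] 681 tcp [0.5216 0.1398 0.2132] tool lean 0.2748768117328409 F_xs -2.9639084526151773 Fz -1.2482327422668948 F [-2.9579  0.3169 -1.2482] My 0.4862109773170632 gap 0.024866962449849678
tcp rel socket: x 0.03654353944492144 y -0.0003468872974033133 z 0.12719107452643189
foot in floor frame 0.0018762208428283298 -0.00036377271153463476 0.0003124186405656811
[(0.59, [294.1, 165.1]), (0.86, [225.7, 288.5])]
```

View pics/l4.png

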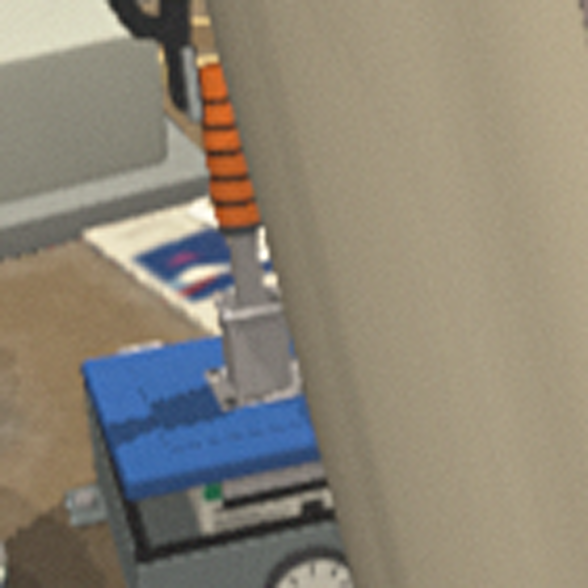

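The lid is steady at 0.203 rad (11.6°), the foot is about 0.3 mm above the socket floor, the grip is holding, and the bar alone bears on the lid. I'm handing the job in.

```bash
python3 -c "
from bench import *
print(job_done())"
```

```text
the job is handed in; nothing more can be done
None
```

I took the orange-grip bar from its stand and slid it fully down into the lid's socket. I then levered the lid until the seal let go and followed the hinge arc to the holding pose. I handed the job in at about 14.6 s, still gripping the bar.

**Seating:** The bar bottomed out with its foot at about 86 mm above the bench, the socket-floor height, and a 17 N push did not move it further. The lid read about 0.001 rad just after that, so it was still shut.

**Final state:**
- **Lid angle:** 0.203 to 0.204 rad (about 11.6°) in four successive pictures, with no visible drift. The highest angle I measured was 0.204 rad.
- **Bar depth:** the foot worked out at about 0.3 mm above the socket floor and 2 mm off centre, calculated from the arm's pose rather than seen directly.
- **Grip:** commanded at 80 N, with a steady 25 mm finger opening on the bar.
- **Contact:** only the bar appeared to touch the lid, but the forearm hid part of the scene view.

**Tin and carton:** The tin's mark in the scene view stayed within about 4 pixels of where it started. The carton was hidden behind the arm in the last picture, so I could not check it. It looked in place when I lifted the bar, and the arm did not go near it after that.

The detector also missed the grip in the last picture, where the arm partly hid it. I judged the grip from the finger opening and the image instead.

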